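# Make up a castor kit and a levelling-foot kit

## Task

Make up two kits for the press from the parts on the mat: the castor fork, the larger wheel and the flanged bush go into the three-compartment tray, the levelling foot and the square plug into the two-compartment tray, one part to a compartment, down on its floor. Turn the fork to stand on its legs, open side down, ready for the press; set the others down the way up they were. Leave the smaller wheel and the mug where they are.

Things in the scene. Friction and masses are not known exactly. Their poses are not given: they have to be found in the camera images.
- fork_centre (a point): Castor fork: U of bright 4 mm steel sheet, a hole in each side; 56 mm from crown to open ends (its x, pointing to the open side), 44 mm across the outsides of the two legs (y), 44 mm in z. Point at the centre of these extents, in free air between the legs. Starts lying on its edges, z up, open side roughly facing the robot, on the mat. About 0.17 kg.
- wheel_centre (a point): The larger castor wheel: black rubber tyre, grey hub, 54 mm diameter, 22 mm thick, lying flat on the mat. The mat is pale grey, fixed, its top 3 mm above the counter; all six parts start on it. Point at the wheel's centre, half-way up; z is its axle.
- small_wheel_centre (a point): The smaller castor wheel, to be left alone: same look, 38 mm diameter, 18 mm thick, lying flat. Point at its centre; z is its axle.
- bush_centre (a point): Flanged bush of brass, 30 mm tall, standing on its flange: flange 34 mm diameter and 4 mm thick at the bottom, barrel 20 mm diameter above, bore 12 mm. Point on the axis half-way up (15 mm); z along the axis, up.
- foot_centre (a point): Levelling foot, 50 mm tall, standing on its pad: black round pad 44 mm diameter (5 mm high at the rim, 11 mm in the middle), a steel collar 23 mm diameter up to 18 mm, then an upright steel stem about 12 mm diameter to the top. Point on the axis half-way up (25 mm, on the stem); z up along the stem.
- plug_centre (a point): Square black plastic tube plug, 26 mm tall, standing on its cap: cap 40 x 40 x 5 mm at the bottom, square body 34 x 34 mm above with a 12 mm hole. Point at its centre half-way up (13 mm); x and y square to its sides, z up.
- tray_three: Kit tray, fixed: shallow open dark-green plastic tray, 246 mm long (its x), 110 wide (y), 15 high; walls, floor and dividers 3 mm thick; three equal compartments along its x, each 78 mm (x) by 104 mm (y) inside, centred at x = -81, 0 and +81 mm, y = 0. Its x lies roughly along the robot's x. Origin at the centre of the underside on the counter, z up.
- tray_two: Kit tray, fixed: shallow open dark-green plastic tray, 165 mm long (its x), 110 wide (y), 15 high; walls, floor and dividers 3 mm thick; two equal compartments along its x, each 78 mm (x) by 104 mm (y) inside, centred at x = -40.5 and +40.5 mm, y = 0. Its x lies roughly along the robot's x. Origin at the centre of the underside on the counter, z up.
- mug_centre (a point): White coffee mug, 78 mm across, 92 mm tall, on the counter beyond the mat; a bystander. Point at its centre, half-way up.
Things that resemble listed ones, but are neither listed nor needed, are in the scene too. What is shaped like the part that bears plug_centre but purple is not meant.

How it is judged:
By the outcome, as a careful person would: the job done as asked, in the order asked, and still so for the second after the job is handed in, with the robot touching nothing.
It also fails if it takes over 128 s, if anything falls off the work surface, if the arm or the gripper's body presses on something with over 40 N, if the wrist force passes 120 N, or if a joint passes its speed limit or range.

## Robot

A 6-joint arm with a two-finger parallel gripper is mounted at the origin on the work surface. World frame = base frame: x ahead of the robot, y to its left, z up, the work surface at z = 0. Lengths are in m, angles in rad, forces in N, time in s.
With the tool pointing down it reaches from about 0.25 to 0.775 m from the base axis. Payload 4 kg.
Tool frame: the origin (TCP) lies between the finger pads; the fingertips stand 25 mm ahead of it and the grasp point (between the pads) lies 6 mm ahead of it (robot.tip_reach is the z of the fingertips in the tool frame, in m); z points along the fingers, y is the line along which they close (so a half turn about z gives the same grasp; the last joint's range is limited). The gripper opens to 94 mm and grips with 3 to 60 N. Pads are 16 mm wide; open, the fingers measure 119 mm over their backs; the gripper's body (75 mm by 177 mm) begins 78 mm behind the grasp point.
Start: joints at [1.141, 0.087, 1.371, -0, 1.684, -0.103], TCP at [0.177, 0.521, 0.231] pointing down, gripper open.
Joint ranges: [-3.1, 3.1], [-0.76, 2.03], [0.27, 2.55], [-1.08, 4.22], [0.17, 2.65], [-2.57, 2.57]. Speed limits (rad/s): [2.79, 2.79, 3.14, 3.14, 3.14, 3.14].

## Interface

Orientations are given as [roll, pitch, yaw] about the fixed x, y, z axes, in that order (R = Rz(yaw) Ry(pitch) Rx(roll)).
In Python, from bench import robot gives the robot as it stands. The module is installed in compiled form; this text tells all that it offers.
- The arm moves only by the shell command python3 -m handwheel 'ROWS'. ROWS is JSON, a list of rows, each a list of 3 entries, a list of its own where there are three numbers: the turn, a rotation vector about the world's x, y, z in units of 90 degrees (1.0 is 90 degrees), then the shift along the world's x, y, z in units of 0.05 m (1.0 is 0.05 m), then the closure, from 0 (fully open) to 1 (shut). A call has 1 to 5 rows; each row shifts and turns the commanded pose from where the row before left it; what a row does not reach is not made up. A row lasts 1/10 s, in which the tool goes at most 50 mm and 8.59 degrees, less where a joint would pass 70% of its speed; a pose out of reach is approached as far as the arm can. A call with a number of a shift or a turn outside -1 to 1 is refused whole. A call with a gripper value outside its range is refused whole. The fingers move at their own pace and stop on an object; the grip force is fixed at half the most. Time passes only in rows, so rows that do not move let the fingers close. It gives the time, the measured TCP pose, the force, the opening and the grip force at its end, in the units of the state.
- robot.get_obs(): the state, without advancing time (a new reading comes with each control period).
- robot.snapshot(name): name is "scene" or "top"; returns (picture, depth): 400x640x3 uint8, red, green, blue; 400x640 float32, m along the optical axis (not along the pixel's ray), 0 where there is no reading.
- robot.calibration(name): a dict with "mtx" (3x3 intrinsics, pixels), "extrinsics" (4x4, takes a point from camera to world coordinates). Camera axes: x right, y down, z forward; pixel columns grow to the right and rows downward; lengths in m; the calibration is good to about 2 mm. A picture is of the moment at which its call begins. calibration takes no time and is no camera call.
- robot.close_job(): hands the job in; it is judged then, once.
Trained networks look in the newest picture that a camera, given by its name, has taken for a name from the list of things; names that differ only in an ending like _2 or _b are one class to them, and where a whole thing is asked for, a point or a joint stands for the part that bears it (a point fixed in the world has none). Each returns a list of dicts, best first, with "p" (0 to 1); they miss things now and then, are a little off and sometimes report something else, mostly with a low value. They report only what shows in the picture. A call takes as long as a camera call. They do not tell look-alikes from the thing itself.
- robot.boxes_of(query, camera): "bbox" ([left, top, right, bottom] in pixels, round what is visible of it).
The state is a dict: "time": time; "joint_positions": joint angles; "qvel": joint speeds; "joint_torque": joint torques, N m; "tool_pos": TCP position; "ee_rot": TCP orientation; "wrist_force": force on the tool from outside, world axes, zero at the start; "wrist_torque": the same for the moment, N m; "width": finger opening in m; "finger_force": force on a finger pad.
Only numpy, scipy, OpenCV 4.12 (cv2) and the standard library are available. Lean on these libraries where they do the work, as an engineer would, in place of code of your own. Each camera call takes 0.05 s, during which the arm holds its last target. There are 200 camera calls.

## Working session

There is one attempt and no reset: what is moved stays moved. The work goes in short steps, Python scripts to look and compute and a shell command to move; the robot and the scene stay as the last step left them, time stands still between calls to the robot, and variables do not carry over. Pictures are saved under pics/ and viewed, at most 14 in all, crops included, and the job is handed in when it is done.

```bash
mkdir -p pics; python3 - <<'E'
from bench import robot
import cv2
for n in("scene","top"):
    p,d=robot.snapshot(n); cv2.imwrite(f"pics/{n}0.png",p[:,:,::-1])
    c=robot.calibration(n); print(n,c["mtx"].round(1).tolist(),c["extrinsics"].round(3).tolist())
    for q in("fork_centre","wheel_centre","small_wheel_centre","bush_centre","foot_centre","plug_centre","tray_three","tray_two","mug_centre"):
        print(q,[([int(v) for v in b["bbox"]],round(b["p"],2)) for b in robot.boxes_of(q,n)][:4])
print(robot.get_obs())
E
```

```text
scene [[361.4, 0.0, 322.7], [0.0, 361.4, 200.5], [0.0, 0.0, 1.0]] [[-0.682, 0.447, -0.579, 1.055], [0.732, 0.414, -0.542, 0.384], [-0.002, -0.793, -0.609, 0.5], [0.0, 0.0, 0.0, 1.0]]
fork_centre [([372, 155, 402, 193], 0.68)]
wheel_centre [([388, 224, 422, 254], 0.98)]
small_wheel_centre [([424, 202, 449, 220], 0.77)]
bush_centre []
foot_centre [([334, 196, 357, 222], 0.66)]
plug_centre [([285, 174, 306, 194], 0.78), ([280, 250, 307, 277], 0.7)]
tray_three [([424, 201, 447, 221], 0.41)]
tray_two [([443, 225, 545, 307], 0.72)]
mug_centre [([193, 193, 259, 260], 0.65)]
top [[397.7, 0.0, 317.7], [0.0, 397.7, 199.6], [0.0, 0.0, 1.0]] [[0.026, -0.982, 0.185, 0.479], [-1.0, -0.027, -0.002, 0.015], [0.007, -0.185, -0.983, 0.83], [0.0, 0.0, 0.0, 1.0]]
fork_centre [([307, 283, 327, 313], 0.52)]
wheel_centre [([236, 206, 260, 235], 0.59)]
small_wheel_centre [([237, 274, 254, 295], 0.83), ([142, 211, 208, 297], 0.52), ([383, 211, 408, 239], 0.39), ([234, 205, 261, 233], 0.29)]
bush_centre [([379, 284, 396, 300], 0.63)]
foot_centre [([303, 211, 326, 231], 0.89)]
plug_centre [([402, 115, 431, 140
[... 238 characters left out ...]
 228], 0.49)]
{'time': 1.0, 'joint_positions': array([ 1.14091877e+00,  8.71755566e-02,  1.37070265e+00, -5.46230202e-05,
        1.68362501e+00, -1.03104903e-01]), 'qvel': array([ 0.00036359, -0.00025246,  0.00104259,  0.00058287,  0.00028918,
        0.00069386]), 'joint_torque': array([-4.84969257e-05, -3.40042913e+01, -3.02607000e+01,  7.17989635e-02,
        2.34834559e-02, -1.87853436e-05]), 'tool_pos': array([0.17656864, 0.52089079, 0.2305179 ]), 'ee_rot': array([3.14150928e+00, 6.31916348e-05, 2.81481385e+00]), 'wrist_force': array([ 0.14093242,  0.31807966, -0.74664295]), 'wrist_torque': array([ 0.03557826, -0.01575526,  0.02037464]), 'finger_force': 0.0, 'width': 0.093730868568917}
```

```bash
python3 - <<'E'
import cv2
a=cv2.imread("pics/top0.png")[80:340,120:520]; cv2.imwrite("pics/top0c.png",cv2.resize(a,None,fx=2,fy=2,interpolation=cv2.INTER_CUBIC))
a=cv2.imread("pics/scene0.png")[90:390,170:570]; cv2.imwrite("pics/scene0c.png",cv2.resize(a,None,fx=2,fy=2,interpolation=cv2.INTER_CUBIC))
E
```

```text
(no output)
```

View pics/top0c.png

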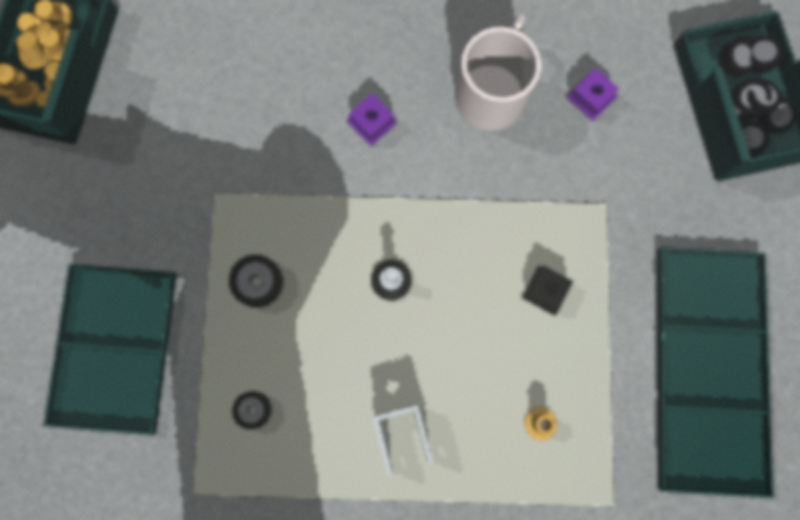

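View pics/scene0c.png

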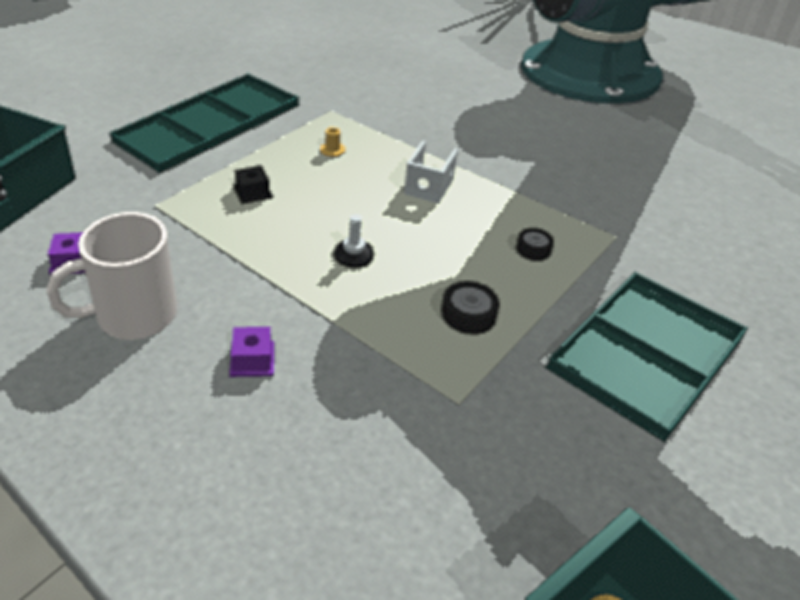

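The top view (crop = full pixel ·2 − offset 120,80) shows the wheel at full (247,220), the small wheel at (246,285), the foot at (315,219), the black plug at (394,225), the bush at (390,292) and the fork at about (322,297), open toward the robot. The three-compartment tray is on the right at (477,266), the two-compartment tray is on the left at (175,254), and the purple plugs are decoys. I'll measure poses from both depth views.

```bash
cat > h.py <<'E'
from bench import robot
import numpy as np, cv2
def cloud(n):
    p,d=robot.snapshot(n); c=robot.calibration(n); K=c["mtx"];T=c["extrinsics"]
    v,u=np.nonzero(d>0); z=d[v,u]
    P=np.stack([(u-K[0,2])/K[0,0]*z,(v-K[1,2])/K[1,1]*z,z,0*z+1])
    return (T@P)[:3].T, p[v,u], np.stack([u,v],1)
def ray(n,u,v,z):  # pixel -> world at height z
    c=robot.calibration(n); K=c["mtx"];T=c["extrinsics"]
    r=T[:3,:3]@np.array([(u-K[0,2])/K[0,0],(v-K[1,2])/K[1,1],1]); o=T[:3,3]
    return o+r*(z-o[2])/r[2]
E
python3 - <<'E'
from h import *
C={n:cloud(n) for n in("top","scene")}
g={"wheel":(247,220,.025),"small":(246,285,.021),"foot":(315,217,.053),"plug":(394,223,.029),"bush":(390,290,.033),"fork":(320,295,.03)}
for k,(u,v,z) in g.items():
    q=ray("top",u,v,z)[:2]
    print(k,q.round(3))
    for n in C:
        P=C[n][0]; m=np.linalg.norm(P[:,:2]-q,axis=1)<.05; Q=P[m]
        H=Q[Q[:,2]>.010]
        zt=np.percentile(H[:,2],97) if len(H) else 0
        Tp=H[H[:,2]>zt-.006][:,:2].astype(np.float32)
        print("  ",n,"mat",np.median(Q[Q[:,2]<.010][:,2]).round(4),"N",len(H),"top",zt.round(4),"rect",[np.round(x,3) for x in cv2.minAreaRect(Tp)] if len(Tp) else 0, "bb mid",((Tp.min(0)+Tp.max(0))/2).round(4),"sz",np.ptp(Tp,0).round(3))
for k,lo,hi in(("three",(435,195),(515,335)),("two",(135,205),(215,302))):
  for n in C:
    P,c,uv=C[n]; c=c.astype(int)
    q=ray("top",(lo[0]+hi[0])/2,(lo[1]+hi[1])/2,.01)[:2]
    m=(np.abs(P[:,0]-q[0])<.16)&(np.abs(P[:,1]-q[1])<.085)&(c[:,1]-c[:,0]>12)&(P[:,2]<.03)
    Q=P[m]; r=cv2.minAreaRect(Q[:,:2].astype(np.float32))
    print(k,n,m.sum(),[np.round(x,3) for x in r],"z pct",np.percentile(Q[:,2],[5,30,50,90,98]).round(4))
E
```

```text
wheel [0.584 0.156]
   top mat 0.0036 N 545 top 0.0277 rect [array([0.585, 0.157]), array([0.052, 0.052]), np.float64(89.736)] bb mid [0.585  0.1573] sz [0.052 0.052]
   scene mat 0.0032 N 584 top 0.0263 rect [array([0.586, 0.158]), array([0.053, 0.052]), np.float64(52.604)] bb mid [0.5852 0.1583] sz [0.053 0.052]
small [0.454 0.151]
   top mat 0.0037 N 285 top 0.0234 rect [array([0.454, 0.153]), array([0.035, 0.036]), np.float64(1.737)] bb mid [0.4544 0.1535] sz [0.035 0.036]
   scene mat 0.0033 N 222 top 0.022 rect [array([0.456, 0.155]), array([0.035, 0.036]), np.float64(45.895)] bb mid [0.4552 0.1549] sz [0.039 0.037]
foot [0.59  0.018]
   top mat 0.0037 N 292 top 0.0542 rect [array([0.591, 0.018]), array([0.012, 0.01 ]), np.float64(88.412)] bb mid [0.5909 0.0178] sz [0.01  0.012]
   scene mat 0.0033 N 242 top 0.053 rect [array([0.591, 0.019]), array([0.013, 0.01 ]), np.float64(40.798)] bb mid [0.5907 0.0187] sz [0.011 0.013]
plug [ 0.585 -0.143]
   top mat 0.004 N 318 top 0.0327 rect [array([ 0.585, -0.145]), array([0.034, 0.035]), np.float64(62.77)] bb mid [ 0.5844 -0.1448] sz 
[... 606 characters left out ...]
16.443)] bb mid [0.4319 0.0031] sz [0.066 0.057]
   scene mat 0.0033 N 404 top 0.0478 rect [array([0.432, 0.003]), array([0.059, 0.044]), np.float64(16.422)] bb mid [0.4312 0.0027] sz [0.067 0.057]
three top 6616 [array([ 0.508, -0.317]), array([0.119, 0.251]), np.float64(88.528)] z pct [0.0019 0.0036 0.0044 0.0137 0.017 ]
three scene 2149 [array([ 0.497, -0.326]), array([0.14 , 0.271]), np.float64(89.056)] z pct [0.0019 0.0032 0.0041 0.0134 0.0155]
two top 4392 [array([0.512, 0.302]), array([0.111, 0.165]), np.float64(87.073)] z pct [0.0012 0.0029 0.0038 0.012  0.0162]
two scene 4580 [array([0.54 , 0.303]), array([0.269, 0.121]), np.float64(1.788)] z pct [0.0018 0.003  0.0036 0.0135 0.0155]
```

```bash
python3 - <<'E'
from h import *
for k,cs in {"three":[(657,248),(765,254),(772,496),(659,490)],"two":[(70,265),(177,272),(155,433),(45,424)]}.items():
    W=np.array([ray("top",120+x/2,80+y/2,.015)[:2] for x,y in cs]); print(k,W.mean(0).round(4),W.round(3).tolist(),[np.degrees(np.arctan2(*(W[a]-W[b])[::-1])).round(1) for a,b in((0,3),(1,2))])
S={"three":[(248,76),(299,100),(160,167),(112,134)],"two":[(637,274),(746,328),(662,438),(546,362)]}
for k,cs in S.items():
    W=np.array([ray("scene",170+x/2,90+y/2,.015)[:2] for x,y in cs]); print(k,W.mean(0).round(4),W.round(3).tolist())
E
```

```text
three [ 0.5071 -0.3126] [[0.63, -0.26], [0.627, -0.372], [0.384, -0.365], [0.387, -0.253]] [np.float64(-1.5), np.float64(-1.8)]
two [0.5129 0.298 ] [[0.596, 0.349], [0.591, 0.238], [0.429, 0.248], [0.435, 0.358]] [np.float64(-3.1), np.float64(-3.4)]
three [ 0.5122 -0.3033] [[0.391, -0.353], [0.394, -0.246], [0.635, -0.252], [0.628, -0.361]]
two [0.5184 0.3034] [[0.431, 0.256], [0.436, 0.361], [0.608, 0.351], [0.599, 0.246]]
```

```bash
python3 -m handwheel '[[[0,0,-0.0895],[0.37,-0.55,0],0],[[0,0,-0.0895],[0.37,-0.55,0],0],[[0,0,-0.0895],[0.37,-0.55,0],0],[[0,0,-0.0895],[0.37,-0.55,0],0],[[0,0,-0.0895],[0.37,-0.55,0],0]]'
python3 -m handwheel '[[[0,0,-0.0895],[0.37,-0.55,0],0],[[0,0,-0.0895],[0.37,-0.55,0],0],[[0,0,-0.0895],[0.37,-0.55,0],0],[[0,0,-0.0895],[0.37,-0.55,0],0],[[0,0,-0.0895],[0.37,-0.55,0],0]]'
python3 -m handwheel '[[[0,0,-0.0895],[0.37,-0.55,0],0],[[0,0,-0.0895],[0.37,-0.55,0],0],[[0,0,-0.0895],[0.37,-0.55,0],0],[[0,0,-0.0895],[0.37,-0.55,0],0],[[0,0,-0.0895],[0.37,-0.55,0],0]]'
python3 -m handwheel '[[[0,0,-0.0895],[0.37,-0.55,0],0],[[0,0,-0.0895],[0.37,-0.55,0],0],[[0,0,-0.0895],[0.37,-0.55,0],0],[[0,0,0],[0,0,0],0],[[0,0,0],[0,0,0],0]]'
```

```text
time: 1.6
tool_pos: [0.2696, 0.3823, 0.2306]
ee_rot: [3.141, -0.0, 2.106]
wrist_force: [0.6, 0.7, 0.4]
width: 0.0938
finger_force: 0.0
time: 2.1
tool_pos: [0.3621, 0.2447, 0.2307]
ee_rot: [3.141, -0.0, 1.403]
wrist_force: [-0.3, 0.4, 1.4]
width: 0.094
finger_force: 0.0
time: 2.6
tool_pos: [0.4547, 0.1071, 0.2307]
ee_rot: [3.141, -0.001, 0.7]
wrist_force: [0.4, -0.1, -0.1]
width: 0.0943
finger_force: 0.0
time: 3.1
tool_pos: [0.5095, 0.0256, 0.2302]
ee_rot: [-3.141, 0.001, 0.284]
wrist_force: [0.0, 0.9, 0.5]
width: 0.0939
finger_force: 0.0
```

```bash
python3 -m handwheel '[[[-0.0235,0.0799,0],[0,0,-0.2],0],[[-0.0235,0.0799,0],[0,0,-0.2],0],[[-0.0235,0.0799,0],[0,0,-0.2],0],[[-0.0235,0.0799,0],[0,0,-0.2],0],[[-0.0235,0.0799,0],[0,0,-0.2],0]]'
python3 -m handwheel '[[[-0.0235,0.0799,0],[0,0,-0.2],0],[[0,0,0],[0,0,-0.4],0],[[0,0,0],[0,0,-0.4],0],[[0,0,0],[0,0,-0.54],0],[[0,0,0],[0,0,0],0]]'
python3 -c "
from h import *
o=robot.get_obs();print(o['joint_positions'].round(2))
from scipy.spatial.transform import Rotation as R
M=R.from_euler('xyz',o['ee_rot']).as_matrix();print(M.round(3),o['tool_pos'])
p,d=robot.snapshot('scene');cv2.imwrite('pics/s1.png',cv2.resize(p[60:330,200:560,::-1],None,fx=2,fy=2))"
```

```text
time: 3.6
tool_pos: [0.5096, 0.0274, 0.1813]
ee_rot: [3.14, 0.657, 0.287]
wrist_force: [-0.1, -0.7, 0.7]
width: 0.0939
finger_force: 0.0
time: 4.1
tool_pos: [0.5074, 0.0272, 0.1002]
ee_rot: [-3.139, 0.792, 0.289]
wrist_force: [-0.1, -0.6, -1.0]
width: 0.0938
finger_force: 0.0
[ 0.05  0.62  1.14 -0.2   2.16  1.29]
[[ 0.673  0.284 -0.683]
 [ 0.2   -0.959 -0.201]
 [-0.712 -0.002 -0.702]] [0.50740424 0.02715669 0.10023546]
```

View pics/s1.png

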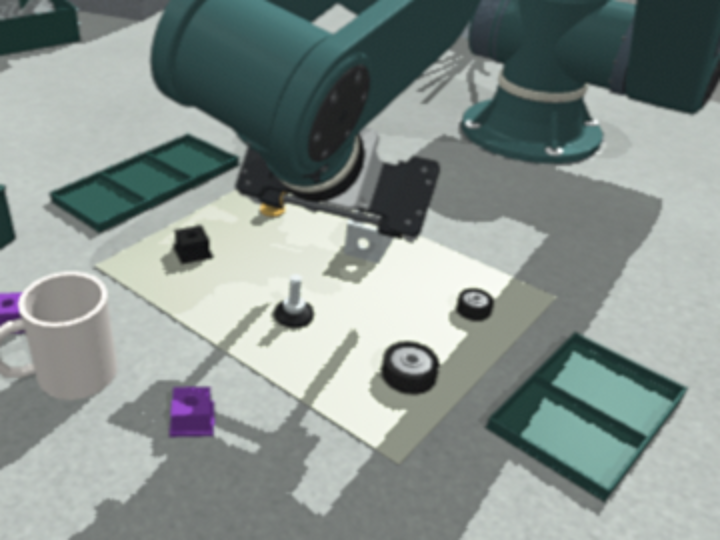

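The picture shows the gripper tilted above the fork, straddling it, with the foot (290,300) and the mug clear of the wrist. Next I descend and grip.

```bash
python3 -m handwheel '[[[0,0,0],[-0.263,-0.085,-0.271],0],[[0,0,0],[-0.263,-0.085,-0.271],0],[[0,0,0],[-0.263,-0.085,-0.271],0],[[0,0,0],[-0.263,-0.085,-0.271],0],[[0,0,0],[-0.263,-0.085,-0.271],0]]'
python3 -m handwheel '[[[0,0,0],[0,0,0],0.7],[[0,0,0],[0,0,0],0.7],[[0,0,0],[0,0,0],0.7],[[0,0,0],[0,0,0],0.7],[[0,0,0],[0,0,0],0.7]]'
```

```text
time: 4.65
tool_pos: [0.4443, 0.005, 0.0375]
ee_rot: [3.139, 0.781, 0.284]
wrist_force: [0.2, 0.2, 0.2]
width: 0.0939
finger_force: 0.0
time: 5.15
tool_pos: [0.4446, 0.0048, 0.0363]
ee_rot: [3.139, 0.783, 0.283]
wrist_force: [-0.9, 0.5, 0.3]
width: 0.0576
finger_force: 0.0
```

```bash
python3 -m handwheel '[[[0,0,0],[0,0,0],0.8],[[0,0,0],[0,0,0],0.8],[[0,0,0],[0,0,0],0.8],[[0,0,0],[0,0,0],0.8]]'
python3 -m handwheel '[[[0,0,0],[0,0,0.3],0.8],[[0,0,0],[0,0,0.5],0.8],[[0,0,0],[0,0,0.6],0.8],[[0,0,0],[0,0,0.6],0.8],[[0,0,0],[0,0,0],0.8]]'
```

```text
time: 5.55
tool_pos: [0.4439, 0.0049, 0.0359]
ee_rot: [3.14, 0.785, 0.284]
wrist_force: [-0.3, 2.0, 1.3]
width: 0.044
finger_force: 30.0
time: 6.05
tool_pos: [0.4459, 0.0045, 0.1402]
ee_rot: [3.135, 0.776, 0.28]
wrist_force: [-0.0, 0.1, -1.4]
width: 0.0434
finger_force: 30.0
```

```bash
python3 -m handwheel '[[[0.0235,-0.0799,0],[0.17,-0.2,0.2],0.8],[[0.0235,-0.0799,0],[0.17,-0.4,0.2],0.8],[[0.0235,-0.0799,0],[0.17,-0.5,0.2],0.8],[[0.0235,-0.0799,0],[0.17,-0.5,0.2],0.8],[[0.0235,-0.0799,0],[0.17,-0.5,0.2],0.8]]'
python3 -m handwheel '[[[0.0235,-0.0799,0],[0.17,-0.5,0],0.8],[[0.0235,-0.0799,0],[0.17,-0.5,0],0.8],[[0.0235,-0.0799,0],[0.17,-0.5,0],0.8],[[0.0235,-0.0799,0],[0.17,-0.5,0],0.8],[[0.0235,-0.0799,0],[0.17,-0.5,0],0.8]]'
python3 -m handwheel '[[[0.0235,-0.0799,0],[0.17,-0.5,0],0.8],[[0.0235,-0.0799,0],[0.17,-0.5,0],0.8],[[0,0,-0.0667],[0,-0.3,0],0.8],[[0,0,-0.0667],[0,-0.2,0],0.8],[[0,0,-0.0667],[0,0,0],0.8]]'
python3 -m handwheel '[[[0,0,0],[0,0,0],0.8],[[0,0,0],[0,0,0],0.8]]'
python3 -c "
from h import *
o=robot.get_obs();print(o['joint_positions'].round(2))
from scipy.spatial.transform import Rotation as R
M=R.from_euler('xyz',o['ee_rot']).as_matrix();print(M.round(3),o['tool_pos'],o['width'])
p,d=robot.snapshot('scene');cv2.imwrite('pics/s2.png',cv2.resize(p[20:290,200:560,::-1],None,fx=2,fy=2))"
```

```text
time: 6.55
tool_pos: [0.4864, -0.1012, 0.1859]
ee_rot: [3.14, 0.126, 0.285]
wrist_force: [0.0, -0.1, -0.4]
width: 0.0442
finger_force: 30.0
time: 7.05
tool_pos: [0.5281, -0.2262, 0.1854]
ee_rot: [-3.141, -0.527, 0.284]
wrist_force: [0.6, 1.0, -2.2]
width: 0.0436
finger_force: 30.0
time: 7.55
tool_pos: [0.5441, -0.302, 0.183]
ee_rot: [-3.136, -0.781, -0.041]
wrist_force: [0.2, 0.5, -1.5]
width: 0.0443
finger_force: 30.0
time: 7.75
tool_pos: [0.5453, -0.2993, 0.1845]
ee_rot: [-3.139, -0.783, -0.029]
wrist_force: [0.7, -0.6, -2.1]
width: 0.0437
finger_force: 30.0
[-0.88 -0.11  1.85  0.71  0.96  0.43]
[[ 0.709 -0.027  0.705]
 [-0.02  -1.    -0.017]
 [ 0.705 -0.002 -0.709]] [ 0.5453114  -0.29932163  0.18450661] 0.04373230717735767
```

View pics/s2.png

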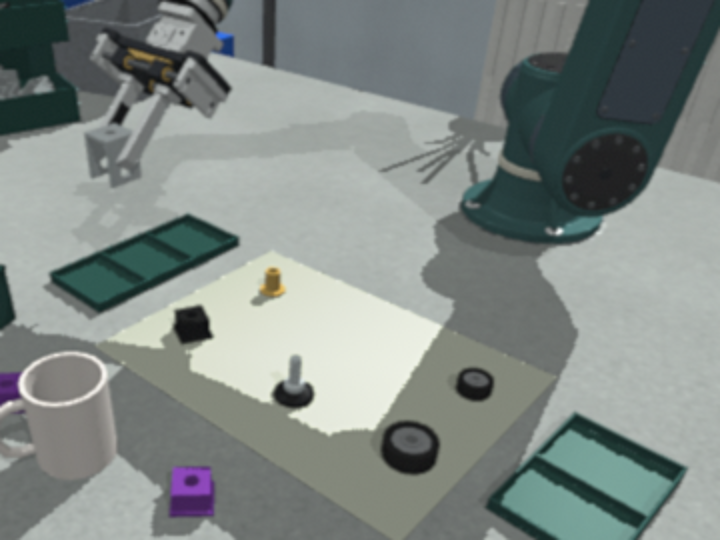

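The fork hangs upright with its legs down at about (115,155) above tray_three. Next I lower it into the far compartment.

```bash
python3 -m handwheel '[[[0,0,0],[0.33,-0.14,0],0.8],[[0,0,0],[0.32,-0.13,0],0.8],[[0,0,0],[0,0,-0.6],0.8],[[0,0,0],[0,0,-0.8],0.8],[[0,0,0],[0,0,-0.6],0.8]]'
python3 -m handwheel '[[[0,0,0],[0,0,-0.3],0.8],[[0,0,0],[0,0,-0.2],0.8],[[0,0,0],[0,0,0],0.8],[[0,0,0],[0,0,0],0.8]]'
```

```text
time: 8.3
tool_pos: [0.5779, -0.3136, 0.0831]
ee_rot: [-3.139, -0.783, -0.03]
wrist_force: [0.5, -0.0, -1.8]
width: 0.0439
finger_force: 30.0
time: 8.7
tool_pos: [0.5789, -0.3146, 0.0617]
ee_rot: [-3.141, -0.786, -0.03]
wrist_force: [0.2, -0.1, -0.9]
width: 0.0436
finger_force: 30.0
```

```bash
python3 -m handwheel '[[[0,0,0],[0,0,-0.12],0.8],[[0,0,0],[0,0,-0.1],0.8],[[0,0,0],[0,0,-0.06],0.8],[[0,0,0],[0,0,0],0.8],[[0,0,0],[0,0,0],0.8]]'
python3 -m handwheel '[[[0,0,0],[0,0,-0.03],0.8],[[0,0,0],[0,0,0],0.8],[[0,0,0],[0,0,0],0.8]]'
python3 -m handwheel '[[[0,0,0],[0,0,-0.03],0.8],[[0,0,0],[0,0,0],0.8],[[0,0,0],[0,0,0],0.8]]'
```

```text
time: 9.2
tool_pos: [0.5783, -0.3138, 0.0468]
ee_rot: [-3.14, -0.785, -0.031]
wrist_force: [-0.5, 0.0, -1.9]
width: 0.044
finger_force: 30.0
time: 9.5
tool_pos: [0.5783, -0.3138, 0.0453]
ee_rot: [-3.14, -0.785, -0.031]
wrist_force: [0.1, -0.4, -1.3]
width: 0.0441
finger_force: 30.0
time: 9.8
tool_pos: [0.5784, -0.314, 0.0439]
ee_rot: [-3.14, -0.785, -0.031]
wrist_force: [0.5, -0.1, -1.4]
width: 0.0438
finger_force: 30.0
```

```bash
python3 -m handwheel '[[[0,0,0],[0,0,-0.03],0.8],[[0,0,0],[0,0,0],0.8],[[0,0,0],[0,0,0],0.8]]'
python3 -m handwheel '[[[0,0,0],[0,0,-0.03],0.8],[[0,0,0],[0,0,0],0.8],[[0,0,0],[0,0,0],0.8]]'
```

```text
time: 10.1
tool_pos: [0.5789, -0.3142, 0.0438]
ee_rot: [-3.141, -0.787, -0.03]
wrist_force: [-3.4, 1.9, 4.9]
width: 0.0438
finger_force: 30.0
time: 10.4
tool_pos: [0.5794, -0.3143, 0.0438]
ee_rot: [-3.141, -0.789, -0.029]
wrist_force: [-7.9, 3.3, 11.1]
width: 0.0441
finger_force: 30.0
```

```bash
python3 -m handwheel '[[[0,0,0],[0,0,0.04],0.5],[[0,0,0],[0,0,0],0.36],[[0,0,0],[0,0,0],0.36],[[0,0,0],[0,0,0],0.36],[[0,0,0],[0,0,0],0.36]]'
python3 -m handwheel '[[[0,0,0],[-0.2,0,0.2],0.36],[[0,0,0],[-0.4,0,0.4],0.36],[[0,0,0],[-0.6,0,0.6],0.36],[[0,0,0],[-0.5,0,0.6],0.36],[[0,0,0],[0,0,0.8],0.36]]'
python3 -c "
from h import *
p,d=robot.snapshot('top');cv2.imwrite('pics/t3.png',cv2.resize(p[180:350,400:560,::-1],None,fx=3,fy=3))
p,d=robot.snapshot('scene');cv2.imwrite('pics/s3.png',cv2.resize(p[60:260,180:380,::-1],None,fx=3,fy=3))"
```

```text
time: 10.9
tool_pos: [0.5782, -0.3137, 0.0422]
ee_rot: [-3.139, -0.784, -0.031]
wrist_force: [0.1, 0.4, -0.5]
width: 0.0604
finger_force: 0.0
time: 11.4
tool_pos: [0.4905, -0.313, 0.1708]
ee_rot: [-3.135, -0.781, -0.037]
wrist_force: [0.8, -0.5, 0.6]
width: 0.0602
finger_force: 0.0
```

View pics/s3.png

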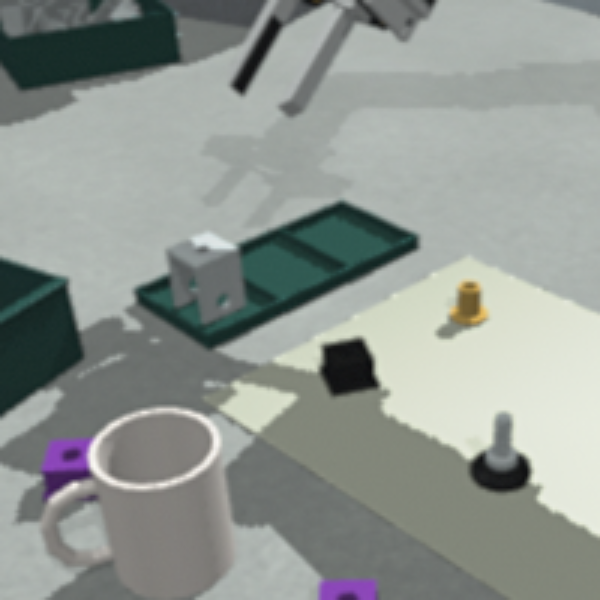

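The fork stands on its legs in the far compartment, at about (205,275). Next is the wheel.

```bash
python3 -m handwheel '[[[0.0025,0.0833,0],[0.1,0.4,0.2],0],[[0.0025,0.0833,0],[0.16,0.7,0],0],[[0.0025,0.0833,0],[0.16,0.78,0],0],[[0.0025,0.0833,0],[0.16,0.78,0],0],[[0.0025,0.0833,0],[0.16,0.78,0],0]]'
python3 -m handwheel '[[[0.0025,0.0833,0],[0.16,0.78,0],0],[[0,0,0],[0.16,0.78,0],0],[[0,0,0],[0.16,0.78,0],0],[[0,0,0],[0.16,0.78,0],0],[[0,0,0],[0.16,0.78,0],0]]'
python3 -m handwheel '[[[0,0,0],[0.16,0.78,0],0],[[0,0,0],[0.16,0.78,0],0],[[0,0,0],[0.19,0.5,0],0],[[0,0,0],[0,0,0],0],[[0,0,0],[0,0,0],0]]'
```

```text
time: 12.0
tool_pos: [0.5307, -0.1402, 0.1834]
ee_rot: [3.141, -0.127, -0.03]
wrist_force: [0.6, 0.1, -0.8]
width: 0.0932
finger_force: 0.0
time: 12.5
tool_pos: [0.5704, 0.0553, 0.1813]
ee_rot: [-3.14, 0.002, -0.029]
wrist_force: [0.4, -0.3, -0.3]
width: 0.0938
finger_force: 0.0
time: 13.0
tool_pos: [0.5954, 0.1564, 0.1813]
ee_rot: [-3.141, 0.003, -0.029]
wrist_force: [0.2, -0.1, 0.5]
width: 0.0943
finger_force: 0.0
```

```bash
python3 -m handwheel '[[[0,0,0],[-0.21,0.03,-0.5],0],[[0,0,0],[0,0,-0.8],0],[[0,0,0],[0,0,-0.8],0],[[0,0,0],[0,0,-0.6],0],[[0,0,0],[0,0,-0.2],0]]'
python3 -m handwheel '[[[0,0,0],[0,0,0],0],[[0,0,0],[0,0,0],0]]'
```

```text
time: 13.5
tool_pos: [0.5821, 0.1555, 0.0331]
ee_rot: [3.141, 0.009, -0.032]
wrist_force: [-0.6, 0.6, -0.2]
width: 0.0939
finger_force: 0.0
time: 13.7
tool_pos: [0.5865, 0.1572, 0.0395]
ee_rot: [-3.14, -0.002, -0.031]
wrist_force: [-0.1, -0.1, 1.1]
width: 0.0941
finger_force: 0.0
```

```bash
python3 -m handwheel '[[[0,0,0],[-0.02,0.01,-0.16],0],[[0,0,0],[0,0,0],0.7],[[0,0,0],[0,0,0],0.7],[[0,0,0],[0,0,0],0.7],[[0,0,0],[0,0,0],0.7]]'
python3 -m handwheel '[[[0,0,0],[0,0,0],0.7],[[0,0,0],[0,0,0],0.7],[[0,0,0],[0,0,0],0.7],[[0,0,0],[0,0,0],0.7]]'
```

```text
time: 14.2
tool_pos: [0.5845, 0.1583, 0.0302]
ee_rot: [-3.14, -0.0, -0.03]
wrist_force: [-0.0, -0.1, -0.1]
width: 0.0654
finger_force: 0.0
time: 14.6
tool_pos: [0.5844, 0.1581, 0.0299]
ee_rot: [-3.141, 0.0, -0.031]
wrist_force: [-0.6, -0.2, 0.5]
width: 0.053
finger_force: 30.6
```

```bash
python3 -m handwheel '[[[0,0,0],[0,0,0.5],0.7],[[0,0,0],[0,0,0.8],0.7],[[0,0,0],[-0.1,-0.4,0.5],0.7],[[0,0,0],[-0.26,-0.75,0.2],0.7],[[0,0,0],[-0.26,-0.75,0],0.7]]'
python3 -m handwheel '[[[0,0,0],[-0.26,-0.75,0],0.7],[[0,0,0],[-0.26,-0.75,0],0.7],[[0,0,0],[-0.26,-0.75,0],0.7],[[0,0,0],[-0.26,-0.75,0],0.7],[[0,0,0],[-0.26,-0.75,0],0.7]]'
python3 -m handwheel '[[[0,0,0],[-0.26,-0.75,0],0.7],[[0,0,0],[-0.26,-0.75,0],0.7],[[0,0,0],[-0.26,-0.75,0],0.7],[[0,0,0],[-0.26,-0.75,0],0.7],[[0,0,0],[-0.2,-0.5,0],0.7]]'
python3 -m handwheel '[[[0,0,0],[0,0,0],0.7],[[0,0,0],[0,0,0],0.7]]'
```

```text
time: 15.1
tool_pos: [0.5544, 0.0627, 0.1324]
ee_rot: [-3.14, -0.005, -0.029]
wrist_force: [0.7, -0.5, -1.4]
width: 0.0522
finger_force: 30.6
time: 15.6
tool_pos: [0.4874, -0.1256, 0.1295]
ee_rot: [-3.14, 0.001, -0.03]
wrist_force: [0.1, 0.3, -0.5]
width: 0.0526
finger_force: 30.6
time: 16.1
tool_pos: [0.4251, -0.3015, 0.1295]
ee_rot: [-3.141, 0.001, -0.032]
wrist_force: [0.3, 1.4, -0.5]
width: 0.0525
finger_force: 30.6
time: 16.3
tool_pos: [0.426, -0.2993, 0.1293]
ee_rot: [-3.139, 0.001, -0.032]
wrist_force: [-0.7, 0.3, 0.3]
width: 0.0528
finger_force: 30.6
```

```bash
python3 -m handwheel '[[[0,0,0],[0.02,-0.19,-0.4],0.7],[[0,0,0],[0,0,-0.6],0.7],[[0,0,0],[0,0,-0.5],0.7],[[0,0,0],[0,0,-0.3],0.7],[[0,0,0],[0,0,0],0.7]]'
python3 -m handwheel '[[[0,0,0],[0,0,0],0.7],[[0,0,0],[0,0,-0.06],0.7],[[0,0,0],[0,0,0],0.7]]'
```

```text
time: 16.8
tool_pos: [0.4262, -0.3058, 0.0368]
ee_rot: [-3.136, 0.005, -0.029]
wrist_force: [-0.0, 0.4, -1.4]
width: 0.0524
finger_force: 30.6
time: 17.1
tool_pos: [0.428, -0.309, 0.0378]
ee_rot: [3.142, -0.001, -0.03]
wrist_force: [-0.1, -0.4, -1.1]
width: 0.0527
finger_force: 30.6
```

```bash
python3 -m handwheel '[[[0,0,0],[0,0,-0.06],0.7],[[0,0,0],[0,0,-0.05],0.7],[[0,0,0],[0,0,0],0.7],[[0,0,0],[0,0,0],0.7]]'
python3 -m handwheel '[[[0,0,0],[0,0,-0.03],0.7],[[0,0,0],[0,0,0],0.7],[[0,0,0],[0,0,0],0.7]]'
python3 -m handwheel '[[[0,0,0],[0,0,-0.03],0.7],[[0,0,0],[0,0,0],0.7],[[0,0,0],[0,0,0],0.7]]'
```

```text
time: 17.5
tool_pos: [0.4272, -0.3089, 0.0312]
ee_rot: [-3.14, 0.001, -0.031]
wrist_force: [-0.5, 0.4, -0.1]
width: 0.0527
finger_force: 30.6
time: 17.8
tool_pos: [0.4274, -0.309, 0.0298]
ee_rot: [-3.141, 0.0, -0.031]
wrist_force: [-0.0, -0.0, -0.2]
width: 0.0525
finger_force: 30.6
time: 18.1
tool_pos: [0.4275, -0.309, 0.0299]
ee_rot: [-3.141, 0.0, -0.03]
wrist_force: [-2.8, 2.1, 6.1]
width: 0.0527
finger_force: 30.6
```

```bash
python3 -m handwheel '[[[0,0,0],[0,0,0.02],0.5],[[0,0,0],[0,0,0],0.3],[[0,0,0],[0,0,0],0.3],[[0,0,0],[0,0,0],0.3],[[0,0,0],[0,0,0.3],0.3]]'
python3 -m handwheel '[[[0,0,0],[0,0,0.7],0.3],[[0,0,0],[0,0.3,0.7],0.3],[[0,0,0],[0.12,0.6,0],0.3],[[0,0,0],[0.12,0.7,0],0.3],[[0,0,0],[0.12,0.7,0],0.3]]'
python3 -m handwheel '[[[0,0,0],[0.09,0.7,0],0.3],[[0,0,0],[0,0.45,0],0.3],[[0,0,0],[0,0,0],0.3],[[0,0,0],[0,0,0],0.3]]'
```

```text
time: 18.6
tool_pos: [0.4258, -0.3075, 0.0419]
ee_rot: [-3.137, 0.005, -0.031]
wrist_force: [0.1, 1.0, 0.7]
width: 0.0656
finger_force: 0.0
time: 19.1
tool_pos: [0.4455, -0.193, 0.1145]
ee_rot: [-3.141, -0.0, -0.032]
wrist_force: [0.3, 0.5, 0.5]
width: 0.0658
finger_force: 0.0
time: 19.5
tool_pos: [0.4499, -0.1364, 0.1142]
ee_rot: [-3.141, 0.0, -0.03]
wrist_force: [-0.0, -1.0, 0.2]
width: 0.0658
finger_force: 0.0
```

```bash
python3 -m handwheel '[[[0,0,0],[0,0,-0.4],0.3],[[0,0,0],[0,0,-0.6],0.3],[[0,0,0],[0,0,-0.4],0.3],[[0,0,0],[0,0,-0.14],0.3],[[0,0,0],[0,0,0],0.3]]'
python3 -m handwheel '[[[0,0,0],[0,0,0],0.9],[[0,0,0],[0,0,0],0.9],[[0,0,0],[0,0,0],0.9],[[0,0,0],[0,0,0],0.9],[[0,0,0],[0,0,0],0.9]]'
python3 -m handwheel '[[[0,0,0],[0,0,0],0.9],[[0,0,0],[0,0,0],0.9],[[0,0,0],[0,0,0],0.9]]'
```

```text
time: 20.0
tool_pos: [0.449, -0.137, 0.0362]
ee_rot: [-3.14, 0.003, -0.032]
wrist_force: [-0.1, 0.0, 1.0]
width: 0.0663
finger_force: 0.0
time: 20.5
tool_pos: [0.4501, -0.1364, 0.0377]
ee_rot: [-3.141, -0.0, -0.03]
wrist_force: [-0.2, 0.2, 0.4]
width: 0.0291
finger_force: 0.0
time: 20.8
tool_pos: [0.4499, -0.1364, 0.0374]
ee_rot: [-3.141, 0.0, -0.03]
wrist_force: [-0.6, 0.1, 1.3]
width: 0.0187
finger_force: 30.0
```

```bash
python3 -m handwheel '[[[0,0,0],[0,0,0.5],0.9],[[0,0,0],[0,0,0.7],0.9],[[0,0,0],[0.1,-0.3,0.4],0.9],[[0,0,0],[0.25,-0.7,0],0.9],[[0,0,0],[0.25,-0.7,0],0.9]]'
python3 -m handwheel '[[[0,0,0],[0.25,-0.7,0],0.9],[[0,0,0],[0.25,-0.7,0],0.9],[[0,0,0],[0.06,-0.4,0],0.9],[[0,0,0],[0,0,0],0.9],[[0,0,0],[0,0,0],0.9]]'
```

```text
time: 21.3
tool_pos: [0.4807, -0.2221, 0.1185]
ee_rot: [-3.141, -0.002, -0.029]
wrist_force: [0.0, 0.0, -1.1]
width: 0.0186
finger_force: 30.0
time: 21.8
tool_pos: [0.5074, -0.3109, 0.1165]
ee_rot: [-3.139, 0.002, -0.031]
wrist_force: [-0.2, -0.1, 0.2]
width: 0.0191
finger_force: 30.0
```

```bash
python3 -m handwheel '[[[0,0,0],[0,0,-0.4],0.9],[[0,0,0],[0,0,-0.6],0.9],[[0,0,0],[0,0,-0.4],0.9],[[0,0,0],[0,0,-0.12],0.9],[[0,0,0],[0,0,0],0.9]]'
python3 -m handwheel '[[[0,0,0],[0,0,0],0.9],[[0,0,0],[0,0,-0.04],0.9],[[0,0,0],[0,0,0],0.9],[[0,0,0],[0,0,0],0.9]]'
python3 -m handwheel '[[[0,0,0],[0,0,-0.03],0.9],[[0,0,0],[0,0,0],0.9],[[0,0,0],[0,0,0],0.9]]'
```

```text
time: 22.3
tool_pos: [0.5072, -0.3097, 0.0403]
ee_rot: [-3.139, 0.003, -0.029]
wrist_force: [0.4, -0.5, -1.1]
width: 0.0191
finger_force: 30.0
time: 22.7
tool_pos: [0.5081, -0.3116, 0.04]
ee_rot: [-3.141, -0.001, -0.031]
wrist_force: [-0.9, 0.5, -0.1]
width: 0.0194
finger_force: 30.0
time: 23.0
tool_pos: [0.5077, -0.3113, 0.0376]
ee_rot: [-3.14, 0.001, -0.031]
wrist_force: [-0.4, 0.7, -0.7]
width: 0.0192
finger_force: 30.0
```

```bash
python3 -m handwheel '[[[0,0,0],[0,0,-0.03],0.9],[[0,0,0],[0,0,0],0.9],[[0,0,0],[0,0,0],0.9]]'
python3 -m handwheel '[[[0,0,0],[0,0,-0.02],0.9],[[0,0,0],[0,0,0],0.9],[[0,0,0],[0,0,0],0.9]]'
```

```text
time: 23.3
tool_pos: [0.5079, -0.3114, 0.0374]
ee_rot: [-3.141, 0.0, -0.031]
wrist_force: [-2.4, 1.6, 5.1]
width: 0.0188
finger_force: 30.0
time: 23.6
tool_pos: [0.5079, -0.3114, 0.0374]
ee_rot: [-3.141, 0.0, -0.03]
wrist_force: [-3.8, 3.0, 9.4]
width: 0.0189
finger_force: 30.0
```

```bash
python3 -m handwheel '[[[0,0,0],[0,0,0.04],0.7],[[0,0,0],[0,0,0],0.45],[[0,0,0],[0,0,0],0.45],[[0,0,0],[0,0,0],0.45],[[0,0,0],[0,0,0.4],0.45]]'
python3 -m handwheel '[[[0,0,0],[0,0,0.8],0.45],[[0,0,0],[0,0.2,0.7],0.45],[[0,0,0],[0.1,0.6,0],0.45],[[0,0,0],[0.2,0.75,0],0.45],[[0,0,0],[0.2,0.75,0],0.45]]'
python3 -m handwheel '[[[0,0,0],[0.2,0.75,0],0.45],[[0,0,0],[0.2,0.75,0],0.45],[[0,0,0],[0.2,0.75,0],0.45],[[0,0,0],[0.2,0.75,0],0.45],[[0,0,0],[0.2,0.75,0],0.45]]'
python3 -m handwheel '[[[0,0,0],[0.2,0.54,0],0.45],[[0,0,0],[0.16,0,0],0.45],[[0,0,0],[0,0,0],0.45],[[0,0,0],[0,0,0],0.45]]'
```

```text
time: 24.1
tool_pos: [0.5057, -0.3098, 0.0536]
ee_rot: [-3.136, 0.007, -0.031]
wrist_force: [0.2, 0.4, -0.9]
width: 0.0516
finger_force: 0.0
time: 24.6
tool_pos: [0.533, -0.1956, 0.1325]
ee_rot: [-3.141, -0.0, -0.032]
wrist_force: [0.4, 0.2, -0.1]
width: 0.0516
finger_force: 0.0
time: 25.1
tool_pos: [0.583, -0.0073, 0.1319]
ee_rot: [-3.14, 0.001, -0.031]
wrist_force: [0.1, 0.2, 0.4]
width: 0.0516
finger_force: 0.0
time: 25.5
tool_pos: [0.6007, 0.017, 0.1319]
ee_rot: [-3.141, 0.001, -0.032]
wrist_force: [0.6, 0.2, 0.4]
width: 0.052
finger_force: 0.0
```

```bash
python3 -m handwheel '[[[0,0,0],[-0.195,0.025,0],0.45],[[0,0,0],[0,0,-0.4],0.45],[[0,0,0],[0,0,-0.6],0.45],[[0,0,0],[0,0,-0.4],0.45],[[0,0,0],[0,0,-0.18],0.45]]'
python3 -m handwheel '[[[0,0,0],[0,0,0],0.45],[[0,0,0],[0,0,0],0.95],[[0,0,0],[0,0,0],0.95],[[0,0,0],[0,0,0],0.95],[[0,0,0],[0,0,0],0.95]]'
python3 -m handwheel '[[[0,0,0],[0,0,0],0.95],[[0,0,0],[0,0,0],0.95],[[0,0,0],[0,0,0],0.95]]'
```

```text
time: 26.0
tool_pos: [0.5886, 0.0184, 0.0508]
ee_rot: [-3.14, 0.005, -0.032]
wrist_force: [0.2, -0.1, -0.1]
width: 0.0515
finger_force: 0.0
time: 26.5
tool_pos: [0.5916, 0.0194, 0.0542]
ee_rot: [-3.141, -0.001, -0.031]
wrist_force: [-0.8, 0.4, -0.2]
width: 0.023
finger_force: 0.0
time: 26.8
tool_pos: [0.5913, 0.0193, 0.0536]
ee_rot: [-3.141, 0.0, -0.031]
wrist_force: [-0.0, -0.9, 0.9]
width: 0.0114
finger_force: 30.0
```

```bash
python3 -m handwheel '[[[0,0,0],[0,0,0.4],0.95],[[0,0,0],[0,0,0.7],0.95],[[0,0,0],[0,0.4,0.5],0.95],[[0,0,0],[-0.1,0.7,0],0.95],[[0,0,0],[-0.12,0.7,0],0.95]]'
python3 -m handwheel '[[[0,0,0],[-0.12,0.7,0],0.95],[[0,0,0],[-0.12,0.7,0],0.95],[[0,0,0],[-0.12,0.7,0],0.95],[[0,0,0],[-0.12,0.7,0],0.95],[[0,0,0],[0,0.6,0],0.95]]'
python3 -m handwheel '[[[0,0,0],[0,0.3,0],0.95],[[0,0,0],[0,0,0],0.95],[[0,0,0],[0,0,0],0.95]]'
```

```text
time: 27.3
tool_pos: [0.5806, 0.1101, 0.1344]
ee_rot: [-3.14, -0.002, -0.032]
wrist_force: [0.5, 0.1, -0.8]
width: 0.0111
finger_force: 30.0
time: 27.8
tool_pos: [0.5548, 0.2813, 0.1327]
ee_rot: [-3.14, 0.002, -0.029]
wrist_force: [1.0, -0.8, -0.5]
width: 0.0111
finger_force: 30.0
time: 28.1
tool_pos: [0.5561, 0.2935, 0.1328]
ee_rot: [3.141, 0.001, -0.031]
wrist_force: [0.2, 0.4, -0.7]
width: 0.0118
finger_force: 30.0
```

```bash
python3 -m handwheel '[[[0,0,0],[0,0.08,-0.4],0.95],[[0,0,0],[0,0,-0.6],0.95],[[0,0,0],[0,0,-0.35],0.95],[[0,0,0],[0,0,-0.12],0.95],[[0,0,0],[0,0,0],0.95]]'
python3 -m handwheel '[[[0,0,0],[0,0,0],0.95],[[0,0,0],[0,0,-0.04],0.95],[[0,0,0],[0,0,0],0.95],[[0,0,0],[0,0,0],0.95]]'
python3 -m handwheel '[[[0,0,0],[0,0,-0.03],0.95],[[0,0,0],[0,0,0],0.95],[[0,0,0],[0,0,0],0.95]]'
```

```text
time: 28.6
tool_pos: [0.5558, 0.2967, 0.0587]
ee_rot: [3.141, 0.003, -0.032]
wrist_force: [-0.0, -1.3, -1.2]
width: 0.0111
finger_force: 30.0
time: 29.0
tool_pos: [0.5564, 0.2986, 0.0585]
ee_rot: [-3.14, -0.001, -0.03]
wrist_force: [0.2, 0.4, -1.1]
width: 0.0113
finger_force: 30.0
time: 29.3
tool_pos: [0.556, 0.2985, 0.0562]
ee_rot: [-3.141, 0.001, -0.03]
wrist_force: [0.7, -0.9, -1.7]
width: 0.0115
finger_force: 30.0
```

```bash
python3 -m handwheel '[[[0,0,0],[0,0,-0.04],0.95],[[0,0,0],[0,0,0],0.95],[[0,0,0],[0,0,0],0.95]]'
python3 -m handwheel '[[[0,0,0],[0,0,-0.03],0.95],[[0,0,0],[0,0,0],0.95],[[0,0,0],[0,0,0],0.95]]'
python3 -m handwheel '[[[0,0,0],[0,0,-0.02],0.95],[[0,0,0],[0,0,0],0.95],[[0,0,0],[0,0,0],0.95]]'
```

```text
time: 29.6
tool_pos: [0.556, 0.2984, 0.054]
ee_rot: [-3.141, 0.001, -0.031]
wrist_force: [-0.3, -0.1, -1.1]
width: 0.0114
finger_force: 30.0
time: 29.9
tool_pos: [0.5562, 0.2985, 0.0536]
ee_rot: [-3.14, -0.0, -0.031]
wrist_force: [-0.8, -0.5, 3.1]
width: 0.0112
finger_force: 30.0
time: 30.2
tool_pos: [0.5563, 0.2985, 0.0535]
ee_rot: [-3.14, -0.0, -0.031]
wrist_force: [-2.7, -1.3, 7.1]
width: 0.0112
finger_force: 30.0
```

```bash
python3 -m handwheel '[[[0,0,0],[0,0,0.03],0.7],[[0,0,0],[0,0,0],0.5],[[0,0,0],[0,0,0],0.5],[[0,0,0],[0,0,0],0.5],[[0,0,0],[0,0,0.4],0.5]]'
python3 -m handwheel '[[[0,0,0],[0,0,0.8],0.4],[[0,0,0],[0,-0.2,0.7],0.3],[[0,0,-0.069],[0,-0.6,0],0.3],[[0,0,-0.069],[0.05,-0.75,0],0.3],[[0,0,-0.069],[0.05,-0.75,0],0.3]]'
python3 -m handwheel '[[[0,0,-0.069],[0.05,-0.75,0],0.3],[[0,0,0],[0.05,-0.75,0],0.3],[[0,0,0],[0.05,-0.75,0],0.3],[[0,0,0],[0.05,-0.75,0],0.3],[[0,0,0],[0.05,-0.75,0],0.3]]'
python3 -m handwheel '[[[0,0,0],[0.05,-0.75,0],0.3],[[0,0,0],[0.05,-0.75,0],0.3],[[0,0,0],[0.05,-0.75,0],0.3],[[0,0,0],[0.05,-0.55,0],0.3],[[0,0,0],[0,-0.3,0],0.3]]'
python3 -m handwheel '[[[0,0,0],[0,0,0],0.3],[[0,0,0],[0,0,0],0.3]]'
python3 -c "
from h import *
p,d=robot.snapshot('scene');cv2.imwrite('pics/s4.png',cv2.resize(p[80:330,180:560,::-1],None,fx=2,fy=2))"
```

```text
time: 30.7
tool_pos: [0.5537, 0.2974, 0.0694]
ee_rot: [3.139, 0.008, -0.031]
wrist_force: [0.3, -0.1, 0.5]
width: 0.0459
finger_force: 0.0
time: 31.2
tool_pos: [0.5611, 0.1826, 0.1485]
ee_rot: [-3.14, -0.0, -0.359]
wrist_force: [1.1, -0.4, -0.9]
width: 0.0659
finger_force: 0.0
time: 31.7
tool_pos: [0.5735, -0.0056, 0.148]
ee_rot: [-3.14, 0.001, -0.464]
wrist_force: [0.3, 0.4, 1.1]
width: 0.0662
finger_force: 0.0
time: 32.2
tool_pos: [0.5834, -0.1614, 0.1477]
ee_rot: [-3.141, 0.001, -0.466]
wrist_force: [-0.7, 0.1, -0.6]
width: 0.0657
finger_force: 0.0
time: 32.4
tool_pos: [0.5835, -0.1582, 0.148]
ee_rot: [-3.14, 0.001, -0.464]
wrist_force: [0.6, -0.2, -1.0]
width: 0.0659
finger_force: 0.0
```

View pics/s4.png

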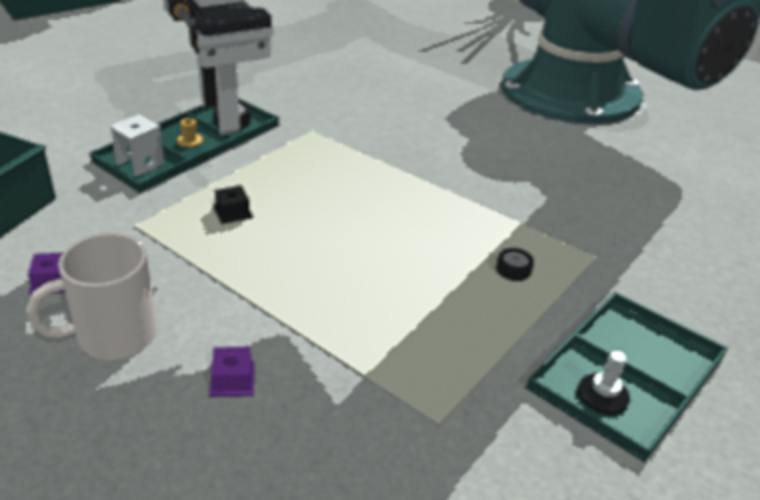

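The fork, bush and wheel are in tray_three and the foot stands in tray_two at about (605,385). The small wheel and the mug have not moved. The plug, at (232,203), is the last part.

```bash
python3 -m handwheel '[[[0,0,0],[0.02,0.28,-0.4],0.2],[[0,0,0],[0,0,-0.6],0.2],[[0,0,0],[0,0,-0.6],0.2],[[0,0,0],[0,0,-0.4],0.2],[[0,0,0],[0,0,-0.2],0.2]]'
python3 -m handwheel '[[[0,0,0],[0,0,0],0.2],[[0,0,0],[0,0,0],0.2]]'
```

```text
time: 32.95
tool_pos: [0.5832, -0.1427, 0.0358]
ee_rot: [-3.141, 0.005, -0.462]
wrist_force: [-1.1, -0.3, -0.9]
width: 0.0749
finger_force: 0.0
time: 33.15
tool_pos: [0.5853, -0.1446, 0.0394]
ee_rot: [-3.14, -0.001, -0.463]
wrist_force: [-0.0, 0.1, -0.8]
width: 0.0749
finger_force: 0.0
```

```bash
python3 -m handwheel '[[[0,0,0],[0,0,-0.06],0.8],[[0,0,0],[0,0,0],0.8],[[0,0,0],[0,0,0],0.8],[[0,0,0],[0,0,0],0.8],[[0,0,0],[0,0,0],0.8]]'
python3 -m handwheel '[[[0,0,0],[0,0,0],0.8],[[0,0,0],[0,0,0],0.8],[[0,0,0],[0,0,0],0.8]]'
```

```text
time: 33.65
tool_pos: [0.5847, -0.1452, 0.0355]
ee_rot: [-3.14, 0.0, -0.464]
wrist_force: [0.2, -1.1, -0.6]
width: 0.0386
finger_force: 0.0
time: 33.95
tool_pos: [0.5847, -0.1452, 0.0354]
ee_rot: [-3.14, 0.0, -0.464]
wrist_force: [-0.3, 0.1, 0.2]
width: 0.0336
finger_force: 30.0
```

```bash
python3 -m handwheel '[[[0,0,0],[0,0,0.4],0.8],[[0,0,0],[0,0,0.8],0.8],[[0,0,0],[-0.1,0.4,0.7],0.8],[[0,0,0.065],[-0.2,0.75,0.1],0.8],[[0,0,0.065],[-0.2,0.75,0],0.8]]'
python3 -m handwheel '[[[0,0,0.065],[-0.2,0.75,0],0.8],[[0,0,0.065],[-0.2,0.75,0],0.8],[[0,0,0],[-0.2,0.75,0],0.8],[[0,0,0],[-0.2,0.75,0],0.8],[[0,0,0],[-0.2,0.75,0],0.8]]'
python3 -m handwheel '[[[0,0,0],[-0.2,0.75,0],0.8],[[0,0,0],[-0.2,0.75,0],0.8],[[0,0,0],[-0.2,0.75,0],0.8],[[0,0,0],[-0.1,0.75,0],0.8],[[0,0,0],[0,0.3,0],0.8]]'
python3 -m handwheel '[[[0,0,0],[0,0,0],0.8],[[0,0,0],[0,0,0],0.8]]'
```

```text
time: 34.45
tool_pos: [0.5606, -0.0498, 0.1378]
ee_rot: [-3.14, -0.004, -0.258]
wrist_force: [0.8, -0.4, 0.2]
width: 0.0336
finger_force: 30.0
time: 34.95
tool_pos: [0.5088, 0.1388, 0.1351]
ee_rot: [-3.14, 0.001, -0.056]
wrist_force: [-0.4, 0.8, -1.0]
width: 0.0338
finger_force: 30.0
time: 35.45
tool_pos: [0.4733, 0.3052, 0.135]
ee_rot: [-3.14, 0.001, -0.052]
wrist_force: [0.6, -0.5, 0.1]
width: 0.0336
finger_force: 30.0
time: 35.65
tool_pos: [0.4747, 0.3015, 0.1349]
ee_rot: [3.141, 0.001, -0.056]
wrist_force: [-0.5, -1.0, -0.8]
width: 0.0337
finger_force: 30.0
```

Down from .135 to about .038, then feel for the floor.

```bash
python3 -m handwheel '[[[0,0,0],[0,0,-0.4],0.8],[[0,0,0],[0,0,-0.6],0.8],[[0,0,0],[0,0,-0.5],0.8],[[0,0,0],[0,0,-0.3],0.8],[[0,0,0],[0,0,-0.1],0.8]]'
python3 -m handwheel '[[[0,0,0],[0,0,0],0.8],[[0,0,0],[0,0,0],0.8],[[0,0,0],[0,0,-0.03],0.8],[[0,0,0],[0,0,0],0.8],[[0,0,0],[0,0,0],0.8]]'
python3 -m handwheel '[[[0,0,0],[0,0,-0.03],0.8],[[0,0,0],[0,0,0],0.8],[[0,0,0],[0,0,0],0.8]]'
```

```text
time: 36.15
tool_pos: [0.4739, 0.3005, 0.0382]
ee_rot: [3.14, 0.004, -0.058]
wrist_force: [-0.0, -0.2, 0.1]
width: 0.0339
finger_force: 30.0
time: 36.65
tool_pos: [0.4749, 0.3027, 0.0394]
ee_rot: [-3.14, -0.001, -0.056]
wrist_force: [-0.4, -0.5, -0.0]
width: 0.0336
finger_force: 30.0
time: 36.95
tool_pos: [0.4745, 0.3024, 0.0372]
ee_rot: [-3.141, 0.001, -0.056]
wrist_force: [-0.0, -0.0, -0.5]
width: 0.0338
finger_force: 30.0
```

```bash
python3 -m handwheel '[[[0,0,0],[0,0,-0.03],0.8],[[0,0,0],[0,0,0],0.8],[[0,0,0],[0,0,0],0.8]]'
python3 -m handwheel '[[[0,0,0],[0,0,-0.03],0.8],[[0,0,0],[0,0,0],0.8],[[0,0,0],[0,0,0],0.8]]'
```

```text
time: 37.25
tool_pos: [0.4745, 0.3024, 0.0356]
ee_rot: [-3.141, 0.001, -0.056]
wrist_force: [-1.0, -0.0, -1.1]
width: 0.0337
finger_force: 30.0
time: 37.55
tool_pos: [0.4748, 0.3025, 0.0354]
ee_rot: [-3.14, -0.0, -0.056]
wrist_force: [-2.2, -1.7, 5.1]
width: 0.0338
finger_force: 30.0
```

```bash
python3 -m handwheel '[[[0,0,0],[0,0,0.02],0.7],[[0,0,0],[0,0,0],0.4],[[0,0,0],[0,0,0],0.4],[[0,0,0],[0,0,0],0.4],[[0,0,0],[0,0,0.3],0.4]]'
python3 -m handwheel '[[[0,0,0],[0,0,0.7],0.4],[[0,0,0],[0,0,0.8],0.4],[[0,0,0],[0,0,0.8],0.4],[[0,0,0],[-0.3,-0.5,0.4],0.4],[[0,0,0],[-0.3,-0.7,0],0.4]]'
python3 -m handwheel '[[[0,0,0],[-0.3,-0.7,0],0.4],[[0,0,0],[-0.2,-0.7,0],0.4],[[0,0,0],[0,-0.7,0],0.4],[[0,0,0],[0,0,0],0.4],[[0,0,0],[0,0,0],0.4]]'
python3 - <<'E'
from h import *
C=cloud('top'); p=robot.snapshot('top')[0]; cv2.imwrite('pics/t5.png',cv2.resize(p[80:340,120:520,::-1],None,fx=2,fy=2))
p=robot.snapshot('scene')[0]; cv2.imwrite('pics/s5.png',cv2.resize(p[80:380,180:560,::-1],None,fx=2,fy=2))
P=C[0]
for k,q,h in(("fork",(.589,-.313),.059),("wheel",(.427,-.309),.025),("bush",(.508,-.311),.033),("foot",(.556,.298),.053),("plug",(.475,.302),.029),("small",(.455,.154),.021)):
    H=P[(np.abs(P[:,:2]-q).max(1)<.032)&(P[:,2]>.019)]
    print(k,len(H),"top",np.percentile(H[:,2],97).round(4) if len(H) else 0,"want",h,H[:,:2].mean(0).round(3) if len(H) else 0)
E
```

```text
time: 38.05
tool_pos: [0.4728, 0.3015, 0.0481]
ee_rot: [3.14, 0.005, -0.056]
wrist_force: [-0.7, 0.3, -0.3]
width: 0.0555
finger_force: 0.0
time: 38.55
tool_pos: [0.4466, 0.2436, 0.1912]
ee_rot: [-3.136, -0.009, -0.053]
wrist_force: [0.4, -1.3, 0.5]
width: 0.0562
finger_force: 0.0
time: 39.05
tool_pos: [0.4199, 0.1372, 0.1864]
ee_rot: [-3.139, -0.001, -0.057]
wrist_force: [0.7, 0.3, 0.0]
width: 0.056
finger_force: 0.0
fork 659 top 0.0623 want 0.059 [ 0.589 -0.31 ]
wheel 597 top 0.0282 want 0.025 [ 0.428 -0.308]
bush 92 top 0.0362 want 0.033 [ 0.506 -0.31 ]
foot 117 top 0.055 want 0.053 [0.555 0.295]
plug 308 top 0.0319 want 0.029 [0.475 0.301]
small 5265 top 0.5522 want 0.021 [0.44  0.154]
```

View pics/t5.png

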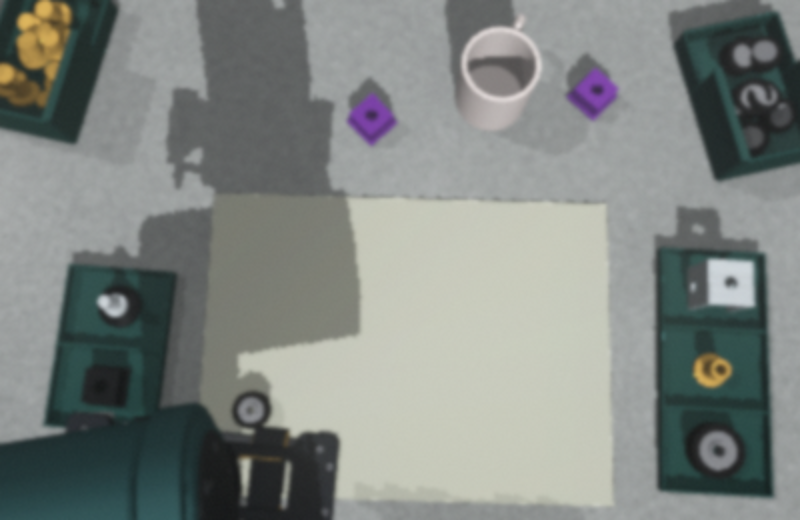

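View pics/s5.png

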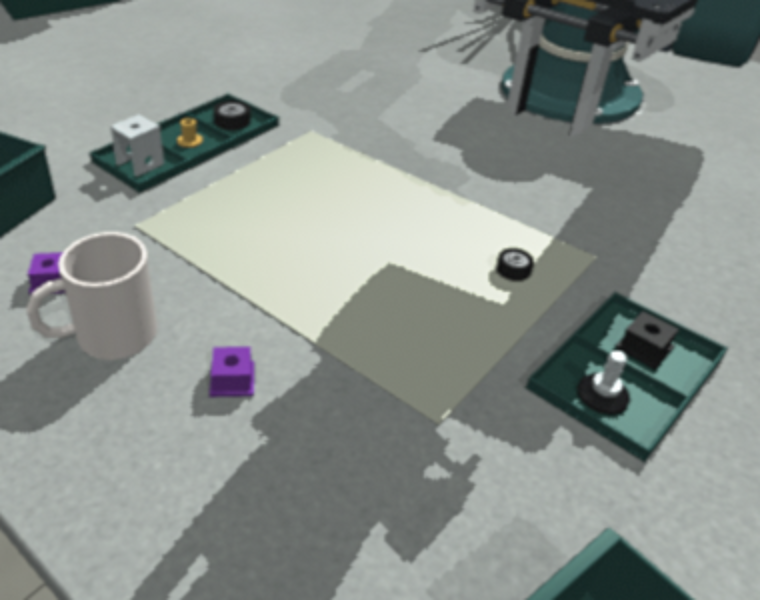

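All five parts are in their own compartments and standing properly. In the top view the fork is at (730,282), the bush at (712,370), the wheel at (715,450), the foot at (118,303) and the plug at (105,385). The small wheel and the mug are untouched, so I am handing in.

```bash
python3 -c "
from bench import robot
print(robot.close_job())"
```

```text
the job is handed in; nothing more can be done
None
```

Both kits are made up and the job is handed in at about 39 s: fork on its legs, wheel and bush in the three-compartment tray, foot and plug in the two-compartment tray, small wheel and mug left where they were.

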